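# Lay the tube rack down on its pad

### The arm

A 6-joint arm with a two-finger parallel gripper is mounted at the origin on the work surface. World frame = base frame: x ahead of the robot, y to its left, z up, the work surface at z = 0. Lengths are in mm, angles in rad, forces in N, time in s.
With the tool pointing down it reaches from about 350 to 875 mm from the base axis. Payload 4.2 kg.
Tool frame: the origin (TCP) lies at the very end of the fingers, on their centre line; the grasp point (between the pads) lies 19 mm behind it; z points along the fingers, y is the direction in which the jaws open and shut (so a half turn about z gives the same grasp; the last joint's range is limited). The gripper opens to 85 mm and grips with 20 to 120 N. Pads are 22 mm wide; open, the fingers measure 114 mm over their backs; the gripper's body (76 mm by 85 mm) begins 54 mm behind the grasp point. The pads swing forward as they close: fully open they stand 13 mm farther back than shut.
Start: joints at [1.441, 0.385, 0.008, 0, -1.194, -0.259], TCP at [236.891, 578.344, 231.312] pointing down, gripper open.
Joint ranges: [-3.14, 3.14], [-1.21, 2.06], [-1.07, 1.41], [-3.16, 2.05], [-2.99, -0.16], [-3.1, 3.1]. Speed limits (rad/s): [2.79, 2.79, 3.14, 3.14, 3.14, 3.14].

### API

Orientations are given as a unit quaternion [x, y, z, w].
In Python, from bench import telemetry, eyes, arm gives the robot as it stands. The module is installed in compiled form; this text tells all that it offers.
- The arm moves only by the tool move_arm, never from a script. Its argument "deltas" is text: rows parted by semicolons, each of 6 numbers parted by spaces: the shift along the tool's x, y, z in cm, then the turn, a rotation vector about the tool's x, y, z in rad. A call has 1 to 12 rows; each row shifts and turns the commanded pose from where the row before left it, along the tool's axes as they then stand; what a row does not reach is not made up. A row lasts 1/8 s, in which the tool goes at most 62.5 mm and 10.7 degrees, less where a joint would pass 70% of its speed; a pose out of reach is approached as far as the arm can. A call is refused whole if a number of a shift passes 6.25 or a number of a turn 0.188, either way. A call with a gripper value outside its range is refused whole. "grip" is the finger opening in cm, from 0 to 8.54, set as the call begins (left out, the last holds). The fingers move at their own pace and stop on an object; the grip force is fixed at half the most. Time passes only in rows, so rows that do not move let the fingers close. It gives the time, the measured TCP pose, the force and the opening at its end, in the units of the state.
- telemetry.read_state(): the state, without advancing time (a new reading comes with each control period).
- eyes.get_image(name): name is "scene" or "top" or "wrist"; returns a dict with "pixels" (420x560x3 uint8, blue, green, red), "range_z" (420x560 float32, mm along the optical axis (not along the pixel's ray), 0 where there is no reading), "fx", "fy", "cx", "cy" (pixels), "origin" and "orientation" of the camera in the world; the wrist camera has in their place "tool_from_camera" (4x4, takes a point from camera to tool coordinates, whose origin is the TCP and whose axes are the flange's). Camera axes: x right, y up, looking along -z (the intrinsics and any distortion apply to the point x, -y, -z); pixel columns grow to the right and rows downward; lengths in mm; the calibration is good to about 2 mm. A picture is of the moment at which its call begins: read the wrist's pose just before it.
- arm.job_done(): hands the job in, once; it reports no verdict.
Trained networks look in a picture, given as the dict that the camera call returned (one of the last four; its "shot" number tells which), for a name from the list of things; names that differ only in an ending like _2 or _b are one class to them, and where a whole thing is asked for, a point or a joint stands for the part that bears it (a point fixed in the world has none). Each returns a list of dicts, best first, with "p" (0 to 1); they miss things now and then, are a little off and sometimes report something else, mostly with a low value. They report only what shows in the picture. A call takes as long as a camera call. They do not tell look-alikes from the thing itself.
- eyes.boxes_of(picture, name): "point" ([x, y, z] in mm, in world coordinates, good to about 4 mm: the middle of the surface that is visible of it).
The state is a dict: "clock": time; "joints": joint angles; "joint_vel": joint speeds; "joint_efforts": joint torques, N m; "position": TCP position; "ee_rot": TCP orientation; "contact_force": force on the tool from outside, world axes, zero at the start; "wrist_torque": the same for the moment, N m; "gripper_width": finger opening in mm.
Only numpy, scipy, OpenCV 4.12 (cv2) and the standard library are available. Lean on these libraries where they do the work, as an engineer would, in place of code of your own. Each camera call takes 0.05 s, during which the arm holds its last target.

### The job

The empty white tube rack stands on end on the lay-down stand, its foot against the thin stop rail. Without gripping or lifting it, nudge its upper end with the outstretched fingers so that it tips over towards the bare dark pad, and support it with a finger all the way down so that it lands gently flat on the pad, holes up and squarely in line with the stand, its foot still by the stop. The rack is brittle: never let it drop or squeeze it; then take the fingers away, and leave everything around it where it is.

Things in the scene. Friction and masses are not known exactly. Their poses are not given: they have to be found in the camera images.
- rack: empty tube rack, a loose white slab 80 mm wide (x), 28 thick (y), 165 long (z), about 0.3 kg. Origin: centre of its foot, on which it stands at the start with z up. Dark round holes on its +y face; the plain -y face looks to the pad and ends underneath. It balances at a lean of about 10 degrees and then falls unless held on the pad's side; opened fingers can straddle it
- rack_toe (a point): middle of the rack's foot edge on its -y (pad) side, about which it tips. A groove 10 mm wide and 10 deep runs along x across the foot, 6 mm in from this edge; axes as rack
- rack_end (a point): middle of the rack's free-end edge on its -y (pad) side, 165 mm from rack_toe; axes as rack. A finger under this edge can ease the rack down, the hand leaning over with it
- stand: lay-down stand, fixed: grey block with a dark pad on top, 130 mm wide (x), from y = -110 to +35 mm, pad 58 mm above the table; origin on the table below the stop. Blue rims 12 mm high round the rack's foot at the +y end and sides; the bare pad lies to -y. The rack tips towards the stand's -y
- stand_stop (a point): the stop: a thin metal rail 6 mm high across the pad, under the rack's groove; this point is the middle of its -y face at pad height; axes as stand. The toe stands 8 mm in front of it (to -y); the rail keeps the foot from sliding back. Lying, the rack's free end reaches about 60 mm past the block over bare table, with room for a finger beneath
- jar_a: bystander: specimen jar with orange cap, 52 mm across, 70 mm high, origin under its base
- jar_b: bystander: specimen jar with blue cap, 52 mm across, 70 mm high, origin under its base
- tube_block: bystander: green block 44 mm square with one red-capped tube, 106 mm high, origin under its base
- tape_roll: bystander: roll of blue tape lying flat, 70 mm across, 25 mm high, origin under its centre
- gel_bottle: bystander: pump bottle 64 mm across, 183 mm high, origin under its base
Things that resemble listed ones, but are neither listed nor needed, are in the scene too. Of the things shaped like the rack, the white one is meant.

How it is judged (in metres and radians):
On the way:
1. the rack leans well past its balance, supported on its way down (lean between 30 and 75 degrees for 0.2 s) (angle between rack's own z axis and vertical between 0.52 and 1.31 rad), for 0.2 s.
At the end, for the whole second after the job is handed in: The rack lies at rest flat on the pad, hole face up within 0.06 rad, in line with the stand within 0.15 rad, its toe edge 55 to 63 mm above the table, less than 22 mm in front of the stop rail and within 20 mm of the stand's middle (angle between rack's own y axis and vertical below 0.06 rad and y of rack_toe in the frame of stand between -0.022 and 0.005 m and x of rack_toe in the frame of stand between -0.02 and 0.02 m and z of rack_toe in the frame of stand between 0.055 and 0.063 m and angle between the x axis of rack and the x axis of stand, either way round below 0.15 rad and linear speed of rack below 0.02 m/s and angular speed of rack below 0.1 rad/s); the robot touches nothing.
It fails at once if the rack moves fast: it is let fall or slammed (turning faster than 3.5 rad/s) (angular speed of rack above 3.5 rad/s).
It fails at once if the rack is lifted: its toe edge rises more than 27 mm above the pad (z of rack_toe in the frame of stand above 0.085 m).
It fails at once if the rack is squeezed or pressed hard by the fingers (over 15 N) (contact force between rack and the fingers above 15 N).
It fails at once if a bystander is shifted by more than 20 mm or tipped (distance of any of jar_a, jar_b, tube_block, tape_roll, gel_bottle from where it was at the start of the episode above 0.02 m or angle between any of jar_a, jar_b, tube_block, tape_roll, gel_bottle's own z axis and vertical above 0.3 rad).
It also fails if it takes over 45 s, if anything falls off the work surface, if the arm or the gripper's body presses on something with over 40 N, if the wrist force passes 120 N, or if a joint passes its speed limit or range.

## Working session

There is one attempt and no reset: what is moved stays moved. The work goes in short steps, Python scripts to look and compute and a tool call to move; the robot and the scene stay as the last step left them, time stands still between calls to the robot, and variables do not carry over. Pictures are saved under pics/ and viewed, and the job is handed in when it is done.

Besides the shell and the picture viewer there is one more tool, called after "Emit:" in YAML: its name, and indented under it one key for each argument. move_arm: Moves the arm, as the interface text tells. Its arguments: {"type":"object","properties":{"deltas":{"type":"string"},"grip":{"type":"number"}},"required":["deltas"]}

```bash
mkdir -p pics
cat > h.py <<'E'
from bench import telemetry, eyes, arm
import numpy as np, cv2
from scipy.spatial.transform import Rotation as R
def cloud(d):
    z=d["range_z"].astype(float); v,u=np.mgrid[0:z.shape[0],0:z.shape[1]]
    p=np.stack([(u-d["cx"])/d["fx"]*z,-(v-d["cy"])/d["fy"]*z,-z],-1)
    o=np.array(d["orientation"],float)
    M=R.from_quat(o).as_matrix() if o.size==4 else o
    return p@M.T+np.array(d["origin"])
E
python3 - <<'E'
from h import *
print(telemetry.read_state())
for n in("scene","top"):
    d=eyes.get_image(n); cv2.imwrite(f"pics/{n}0.png",d["pixels"])
    print(n,d.keys(),d["origin"],d["orientation"],d["fx"])
    for t in("rack","stand","jar_a","tube_block","tape_roll","gel_bottle"):
        print(t,[(np.round(x["point"]),round(x["p"],2)) for x in eyes.boxes_of(d,t)])
E
```

```text
{'clock': 0.0, 'joints': array([ 1.44061813e+00,  3.85527968e-01,  6.62136215e-03, -5.13597454e-04,
       -1.19401469e+00, -2.58653082e-01]), 'joint_vel': array([ 0.00231823,  0.00030388, -0.00013466, -0.00130728, -0.00077945,
        0.0005657 ]), 'joint_efforts': array([-5.43332699e-04, -3.92287731e+01,  1.88401973e+01,  4.18617100e+00,
       -4.64837343e-03, -9.05699835e-07]), 'position': array([236.66700297, 577.81545459, 230.23493996]), 'ee_rot': array([ 9.81141843e-01, -1.93286052e-01, -1.69988038e-04,  1.07561511e-03]), 'contact_force': array([-0.43520885, -0.68410348,  0.47718249]), 'wrist_torque': array([0.01861579, 0.01931102, 0.01195699]), 'gripper_width': 85.32534275640499}
scene dict_keys(['pixels', 'range_z', 'fx', 'fy', 'cx', 'cy', 'origin', 'orientation', 'shot']) [1291.90116358  523.11674868  798.09526015] [0.231128   0.36273391 0.75575286 0.49380316] 531.0352906889996
rack [(array([457., 253., 102.]), 0.97), (array([757.,   9., 132.]), 0.83), (array([423.,  12., 112.]), 0.77), (array([594., 150., 172.]), 0.66), (array([615.,  98.,  54.]), 0.28)]
stand [(array([613
[... 223 characters left out ...]
75., 101.]), 0.88)]
top dict_keys(['pixels', 'range_z', 'fx', 'fy', 'cx', 'cy', 'origin', 'orientation', 'shot']) [ 497.82939328  197.83050475 1186.53514088] [ 0.0157542  -0.02903841 -0.70553002  0.70790957] 507.3652851019774
rack [(array([450., 248., 163.]), 0.97), (array([553., 143., 225.]), 0.93), (array([405.,  12., 164.]), 0.85), (array([727.,  -3., 148.]), 0.58)]
stand [(array([576.,  83.,  59.]), 0.79), (array([557., 143., 224.]), 0.37)]
jar_a [(array([416., 131.,  69.]), 0.75), (array([687., 220.,  73.]), 0.72)]
tube_block [(array([552., 274.,  30.]), 0.92), (array([556., 145., 225.]), 0.62)]
tape_roll [(array([570., 379.,  22.]), 0.73)]
gel_bottle [(array([444., 363., 133.]), 0.73)]
```

View pics/scene0.png

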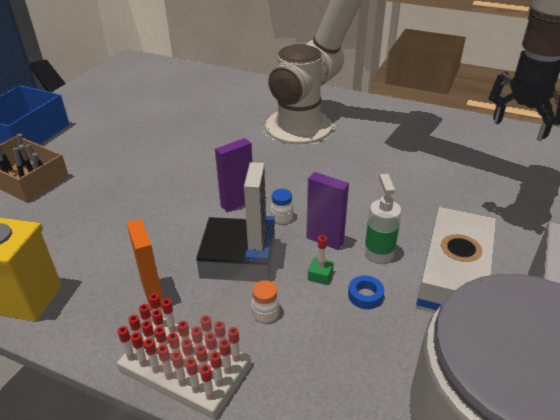

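View pics/top0.png

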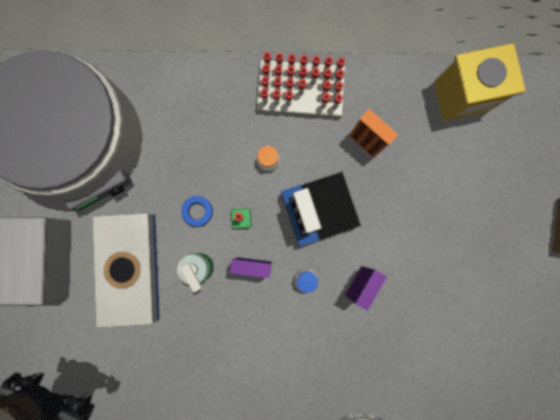

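The white rack is at scene (256,210) and top (306,211), standing on the grey stand with its holes facing the blue rim. The look-alikes are purple slabs at scene (235,175) and (327,210), an orange slab at (145,265), and the white tube tray at (185,365). I choose the white one on the stand. Next I'll measure it.

Run:
```python
from h import *
import pickle
D={}
for n in("scene","top"):
    d=eyes.get_image(n); D[n]=(d["pixels"],cloud(d),d["range_z"])
    P=cloud(d); px=d["pixels"].astype(int)
    near=(np.hypot(P[...,0]-580,P[...,1]-110)<140)&(d["range_z"]>0)
    mx=px.max(-1);mn=px.min(-1)
    dark=near&(mx<60)&(abs(P[...,2]-58)<6)
    white=near&(mn>110)&(P[...,2]>205)&(P[...,2]<245)
    blue=near&(px[...,0]>px[...,2]+50)&(abs(P[...,2]-70)<6)&(np.hypot(P[...,0]-560,P[...,1]-150)<90)
    for nm,m in(("pad",dark),("racktop",white),("rim",blue)):
        q=P[m]
        if len(q)<5: print(n,nm,len(q));continue
        r=cv2.minAreaRect(q[:,:2].astype(np.float32))
        print(n,nm,len(q),np.round(q.mean(0),1),"z",np.round(np.percentile(q[:,2],[5,50,95]),1),"rect",np.round(r[0],1),np.round(r[1],1),round(r[2],1))
        print(np.round(cv2.boxPoints(r)).tolist())
pickle.dump(D,open("D.pkl","wb"))
im=D["scene"][0][140:300,180:300]; cv2.imwrite("pics/c1.png",cv2.resize(im,None,fx=4.5,fy=3.7))
im=D["top"][0][160:260,270:370]; cv2.imwrite("pics/c2.png",cv2.resize(im,None,fx=5.5,fy=5.5))
```

```text
scene pad 1930 [589.9  78.4  57.6] z [54.9 57.6 59.9] rect [575.4  97.4] [135.2 143.3] 18.3
[[489.0, 144.0], [534.0, 8.0], [662.0, 51.0], [617.0, 187.0]]
scene racktop 370 [561.9 138.5 222.7] z [220.9 222.8 224.4] rect [559.5 137.4] [84.9 28. ] 18.8
[[515.0, 137.0], [524.0, 110.0], [604.0, 138.0], [595.0, 164.0]]
scene rim 189 [591.4 157.6  69.9] z [67.6 69.9 72. ] rect [558.5 143.3] [130.1  43.9] 18.4
[[490.0, 144.0], [504.0, 102.0], [627.0, 143.0], [613.0, 185.0]]
top pad 2179 [580.1  72.7  58.5] z [55.1 58.5 62.1] rect [572.9  98. ] [127.8 144.5] 19.1
[[489.0, 145.0], [536.0, 9.0], [657.0, 51.0], [610.0, 187.0]]
top racktop 630 [559.6 139.1 223.4] z [220.6 223.4 226.2] rect [559.4 138.9] [79.6 28.3] 18.7
[[517.0, 140.0], [526.0, 113.0], [602.0, 138.0], [593.0, 165.0]]
top rim 322 [555.  146.1  70.5] z [67.1 70.4 73.8] rect [557.6 144.8] [128.6  44. ] 18.8
[[490.0, 145.0], [504.0, 103.0], [626.0, 145.0], [611.0, 186.0]]
```

View pics/c1.png

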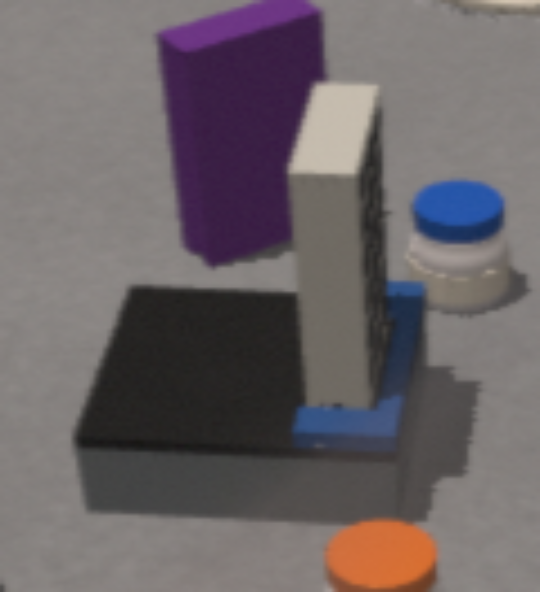

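View pics/c2.png

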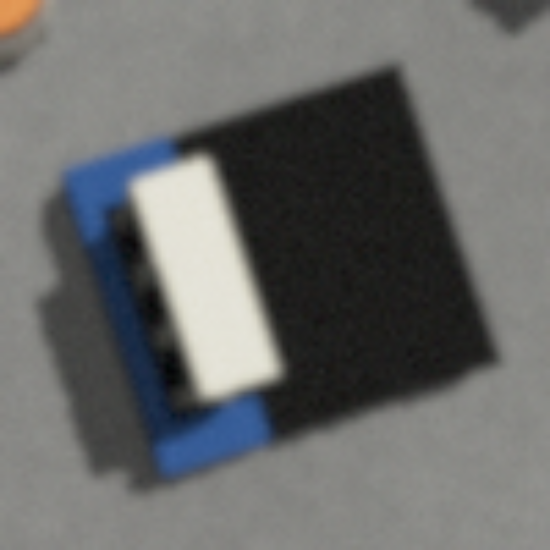

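```bash
cat >> h.py <<'E'
a=np.deg2rad(18.7)
X=np.array([np.cos(a),np.sin(a),0]);Y=np.array([-np.sin(a),np.cos(a),0]);Z=np.array([0,0,1.])
S0=np.array([562,133.5,0.])
def pose(lean):   # tool x = X, leaning by rotation about X
    return R.from_rotvec(X*lean)*R.from_matrix(np.stack([X,-Y,-Z],1))
def W(x,y,z): return S0+x*X+y*Y+z*Z
def rows(p0,R0,wps):
    out=[]
    for p,Rt in wps:
        t=R0.inv().apply(p-p0)/10; r=(R0.inv()*Rt).as_rotvec()
        row=np.concatenate([np.round(t,2),np.round(r,3)]); out.append(row)
        p0=p0+R0.apply(row[:3]*10); R0=R0*R.from_rotvec(row[3:])
    print("; ".join(" ".join(f"{v:g}" for v in r) for r in out)); return p0,R0
def state():
    s=telemetry.read_state(); 
    with open("log.txt","a") as f: f.write(repr((list(map(float,s["joints"])),list(map(float,s["position"])),list(map(float,s["ee_rot"]))))+"\n")
    p=np.array(s["position"]);q=R.from_quat(s["ee_rot"])
    e=p-S0; print("t",s["clock"],"stand",np.round([e@X,e@Y,p[2]],1),"F",np.round(s["contact_force"],1),"w",round(s["gripper_width"],1),"j",np.round(s["joints"],3))
    rel=(pose(0).inv()*q).as_rotvec(); print("rot rel tool",np.round(rel,3))
    return p,q
def interp(p0,R0,p1,R1,n):
    rv=(R0.inv()*R1).as_rotvec()
    return [(p0+(p1-p0)*(i+1)/n,R0*R.from_rotvec(rv*(i+1)/n)) for i in range(n)]
E
python3 - <<'E'
from h import *
p,q=state()
rows(p,q,interp(p,q,W(0,6,300),pose(0),11))
E
```

```text
t 0.8 stand [-165.3  525.6  231.3] F [-0.  -0.2 -0.2] w 85.5 j [ 1.441  0.385  0.008  0.    -1.194 -0.259]
rot rel tool [0.    0.    0.715]
4.23 2.58 -0.62 -0 -0 -0.065; 4.06 2.85 -0.63 -0 -0 -0.065; 3.86 3.11 -0.62 -0 -0 -0.065; 3.65 3.35 -0.63 -0 -0 -0.065; 3.43 3.58 -0.62 -0 -0 -0.065; 3.18 3.8 -0.63 -0 -0 -0.065; 2.94 4 -0.62 -0 -0 -0.065; 2.67 4.17 -0.62 -0 -0 -0.065; 2.39 4.35 -0.63 -0 -0 -0.065; 2.1 4.48 -0.62 -0 -0 -0.065; 1.81 4.62 -0.63 -0 -0 -0.065
```

Emit:
move_arm:
  deltas: "4.23 2.58 -0.62 0 0 -0.065; 4.06 2.85 -0.63 0 0 -0.065; 3.86 3.11 -0.62 0 0 -0.065; 3.65 3.35 -0.63 0 0 -0.065; 3.43 3.58 -0.62 0 0 -0.065; 3.18 3.8 -0.63 0 0 -0.065; 2.94 4 -0.62 0 0 -0.065; 2.67 4.17 -0.62 0 0 -0.065; 2.39 4.35 -0.63 0 0 -0.065; 2.1 4.48 -0.62 0 0 -0.065; 1.81 4.62 -0.63 0 0 -0.065; 0 0 0 0 0 0"
  grip: 4.4

```text
clock: 2.3
position: [561.7, 136.7, 300.2]
ee_rot: [0.987, 0.16, 0.0, 0.0]
contact_force: [-0.4, 0.7, -1.5]
gripper_width: 44.0
```

Run:
```python
from h import *
p,q=state()
d=eyes.get_image("wrist"); cv2.imwrite("pics/w1.png",d["pixels"]); print(np.round(d["tool_from_camera"],3),d["fx"])
```

```text
t 2.3 stand [  0.7   3.1 300.2] F [-0.4  0.7 -1.5] w 44.0 j [ 0.519  0.264  0.005  0.    -1.311  1.373]
rot rel tool [-0.     0.001  0.005]
[[-1.00000e-03  9.46000e-01  3.24000e-01  8.18680e+01]
 [ 1.00000e+00  1.00000e-03 -1.00000e-03 -5.05000e-01]
 [-1.00000e-03  3.24000e-01 -9.46000e-01 -1.42754e+02]
 [ 0.00000e+00  0.00000e+00  0.00000e+00  1.00000e+00]] 335.70573806646456
```

View pics/w1.png

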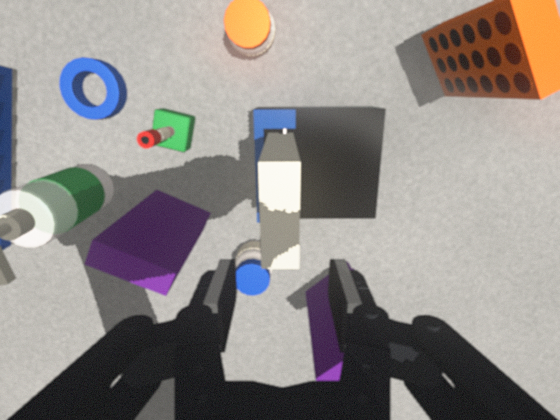

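The rack top is at wrist (280,215), centred between the fingers at columns 235 and 330. I'll rehearse the lean in free air, 150 mm higher, to test the reach.

```bash
cat >> h.py <<'E'
def arc(lean,rad=140,off=14,H=0,x=0,py=-8,pz=58):
    v=R.from_rotvec([lean,0,0]).apply([0,off,rad])
    return W(x,py+v[1],pz+v[2]+H),pose(lean)
E
python3 - <<'E'
from h import *
p,q=state()
p,q=rows(p,q,interp(p,q,*arc(0,H=150),2)+[arc(l,H=150) for l in np.arange(1,9)*.1])
rows(p,q,[arc(l,H=150) for l in .8+np.arange(1,9)*.095])
E
```

```text
t 2.35 stand [2.000e-01 4.500e+00 2.998e+02] F [-1.2 -0.7  0.6] w 44.1 j [ 0.521  0.264  0.004 -0.    -1.311  1.372]
rot rel tool [ 0.    -0.     0.003]
-0.01 -0.07 -2.41 -0 0 -0.002; -0.01 -0.08 -2.41 -0 0 -0.001; -0 1.41 -0.07 0.1 0 -0; -0 1.4 -0.07 0.1 0 -0; 0 1.41 -0.07 0.1 0 -0; 0 1.4 -0.07 0.1 0 -0; 0 1.41 -0.07 0.1 -0 -0; 0 1.4 -0.07 0.1 -0 -0; 0 1.41 -0.07 0.1 -0 -0; 0 1.4 -0.07 0.1 -0 -0
0 1.34 -0.07 0.095 -0 -0; 0 1.33 -0.07 0.095 -0 -0; 0 1.34 -0.07 0.095 -0 -0; 0 1.33 -0.07 0.095 -0 -0; 0.01 1.34 -0.07 0.095 -0 -0; -0 1.33 -0.07 0.095 -0 -0; -0 1.34 -0.07 0.095 -0 -0; -0 1.33 -0.07 0.095 -0 -0
```

Emit:
move_arm:
  deltas: "0 -0.07 -2.41 0 0 0; 0 -0.08 -2.41 0 0 0; 0 1.4 -0.07 0.1 0 0; 0 1.4 -0.07 0.1 0 0; 0 1.4 -0.07 0.1 0 0; 0 1.4 -0.07 0.1 0 0"

```text
clock: 3.1
position: [577.0, 89.1, 343.1]
ee_rot: [0.967, 0.16, -0.032, -0.198]
contact_force: [0.2, -0.9, -0.3]
gripper_width: 43.9
```

```bash
python3 -c "
from h import *
state()"
```

```text
t 3.1 stand [ -0.  -46.9 343.1] F [ 0.2 -0.9 -0.3] w 43.9 j [ 0.207  0.321  0.279 -0.4   -1.579  1.699]
rot rel tool [ 0.403  0.001 -0.002]
```

Emit:
move_arm:
  deltas: "0 1.4 -0.07 0.1 0 0; 0 1.4 -0.07 0.1 0 0; 0 1.4 -0.07 0.1 0 0; 0 1.4 -0.07 0.1 0 0"

```text
clock: 3.6
position: [592.9, 42.6, 316.1]
ee_rot: [0.908, 0.15, -0.064, -0.386]
contact_force: [0.2, -0.1, -0.0]
gripper_width: 44.4
```

```bash
python3 -c "
from h import *
state()"
```

```text
t 3.6 stand [ 2.000e-01 -9.600e+01  3.161e+02] F [ 0.2 -0.1 -0. ] w 44.4 j [-0.065  0.475  0.4   -0.75  -1.795  1.904]
rot rel tool [ 0.803 -0.    -0.001]
```

Emit:
move_arm:
  deltas: "0 1.34 -0.07 0.095 0 0; 0 1.33 -0.07 0.095 0 0; 0 1.34 -0.07 0.095 0 0; 0 1.33 -0.07 0.095 0 0; 0 1.34 -0.07 0.095 0 0; 0 1.33 -0.07 0.095 0 0; 0 1.34 -0.07 0.095 0 0; 0 1.33 -0.07 0.095 0 0"

```text
clock: 4.6
position: [608.8, -3.9, 223.4]
ee_rot: [0.7, 0.116, -0.115, -0.695]
contact_force: [1.1, 0.3, -0.1]
gripper_width: 44.2
```

```bash
python3 -c "
from h import *
state()
d=eyes.get_image('scene'); cv2.imwrite('pics/s2.png',d['pixels'])"
```

```text
t 4.6 stand [   0.3 -145.1  223.4] F [ 1.1  0.3 -0.1] w 44.2 j [-0.324  0.86   0.466 -1.277 -2.162  2.057]
rot rel tool [ 1.563e+00 -2.000e-03 -1.000e-03]
```

View pics/s2.png

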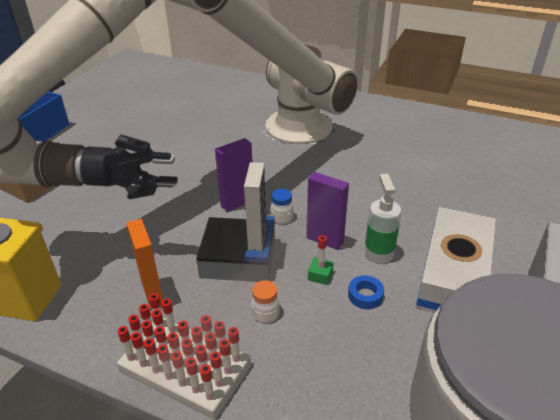

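```bash
cat > fit.py <<'E'
from h import *
from scipy.optimize import least_squares
L=[eval(l) for l in open("log.txt")]
L=[l for i,l in enumerate(L) if i in(0,1)or i>=3]
def Rx(t):return R.from_rotvec([t,0,0])
def Ry(t):return R.from_rotvec([0,t,0])
def Rz(t):return R.from_rotvec([0,0,t])
def fk(k,j,s4=1):
    a1,b,d1,a2x,a2z,d4x,d4z,l,off=k[:9]
    A=Rz(j[0]);B=A*Ry(j[1]);C=A*Ry(j[1]-j[2]);D=C*Rx(s4*j[3])*Ry(-j[4])
    w=A.apply([a1,b,d1])+B.apply([0,0,a2z])+C.apply([d4x,0,d4z])
    return w, w+D.apply([l,0,off]), D
if __name__=="__main__":
  for s4 in(1,-1):
    f=lambda k:np.concatenate([fk(k,j,s4)[1]-p for j,p,_ in L]+[k*1e-4])
    r=least_squares(f,[0,-160,300,0,400,400,0,250,0])
    print(s4,len(L),round(r.cost,2),np.round(r.x,1),np.round(r.fun[:-9].reshape(-1,3),1).tolist())
    for j,p,o in L: print(np.round(fk(r.x,j,s4)[2].apply([1,0,0])-R.from_quat(o).apply([0,0,1]),3), end=' ')
    w=fk(r.x,L[-1][0],s4)[0]-S0; print("wrist stand",w@X,w@Y,w[2])
E
python3 fit.py
python3 - <<'E'
from h import *
import pickle
D=pickle.load(open("D.pkl","rb"))
for n in D:
    px,P,z=D[n]; e=P-S0; x=e@X;y=e@Y
    m=(z>0)&(abs(x)<220)&(y<-115)&(y>-650)&(P[...,2]>15)
    H={}
    for xx,yy,zz in zip(x[m],y[m],P[...,2][m]):
        k=(int(xx//40)*40,int(yy//40)*40);H.setdefault(k,[]).append(zz)
    print(n);print({k:(len(v),round(max(v))) for k,v in sorted(H.items()) if len(v)>5})
E
```

```text
1 5 3911.61 [ 652.8 -150.1  428.3    0.  -518.8  278.   139.3 -284.  -212. ] [[-15.9, -46.7, 27.3], [42.0, 35.2, -25.4], [-7.0, -9.2, -7.9], [-11.8, -9.4, 16.1], [13.1, -6.1, -10.2]]
[-0.  0.  0.] [-0.     0.001  0.   ] [ 0.16  -0.763  0.   ] [-0.086 -1.327 -0.   ] [-0.507 -1.507 -0.   ] wrist stand -212.8027836931417 -410.7825067576291 111.77833910867776
-1 5 386.14 [-115.3 -153.3   97.1   -0.   581.4  278.4  -22.9  278.2  250.7] [[-6.5, 0.8, 2.8], [-7.3, 3.3, -13.4], [2.3, -12.7, 3.0], [1.1, -11.4, 2.3], [6.7, 9.6, 5.3]]
[-0. -0. -0.] [ 0. -0.  0.] [-0. -0.  0.] [ 0.  0. -0.] [ 0. -0.  0.] wrist stand -211.47774467654045 -415.7758607503786 348.16711388382413
scene
{(-240, -640): (22, 72), (-240, -600): (131, 105), (-240, -560): (124, 102), (-200, -680): (46, 72), (-200, -640): (167, 72), (-200, -600): (346, 71), (-160, -640): (22, 71), (-160, -600): (147, 72), (80, -480): (65, 170), (80, -440): (122, 170), (80, -400): (243, 170), (80, -240): (191, 168), (80, -200): (90, 168), (120, -480): (30, 176), (120, -440): (327, 177), (120, -400): (1090, 170), (120, -240): (53, 168), (120, -2
[... 217 characters left out ...]
 -160): (114, 108), (200, -120): (12, 32)}
top
{(-240, -560): (15, 25), (-200, -600): (9, 18), (40, -240): (12, 167), (40, -200): (31, 169), (80, -520): (250, 175), (80, -480): (420, 173), (80, -440): (389, 173), (80, -400): (303, 174), (80, -240): (155, 170), (80, -200): (519, 171), (120, -520): (261, 174), (120, -480): (361, 180), (120, -440): (396, 179), (120, -400): (619, 173), (120, -240): (14, 168), (120, -200): (489, 172), (160, -520): (286, 176), (160, -480): (340, 179), (160, -440): (371, 178), (160, -400): (577, 172), (160, -160): (49, 38), (200, -480): (14, 170), (200, -440): (53, 173), (200, -400): (64, 170), (200, -200): (21, 33), (200, -160): (242, 110), (200, -120): (34, 107)}
```

```bash
cat > fit.py <<'E'
from h import *
from scipy.optimize import least_squares
L=[eval(l) for l in open("log.txt")]
L=[l for i,l in enumerate(L) if i!=1 or 1]
def Rx(t):return R.from_rotvec([t,0,0])
def Ry(t):return R.from_rotvec([0,t,0])
def Rz(t):return R.from_rotvec([0,0,t])
def fk(k,j):
    a1,b,d1,a2z,d4x,d4z,l,off,c=k
    A=Rz(j[0]);B=A*Ry(j[1]);C=A*Ry(j[1]-j[2]);E=C*Rx(-j[3]);D=E*Ry(-j[4])
    w0=A.apply([a1,0,d1])+B.apply([0,0,a2z])+C.apply([d4x,0,d4z]); w=w0+E.apply([0,b,c])
    return w0,w, w+D.apply([l,0,off]), D
if __name__=="__main__":
    f=lambda k:np.concatenate([fk(k,j)[2]-p for j,p,_ in L]+[k*1e-3])
    for g in ([0,-160,300,400,400,0,250,0,0],[0,-160,100,600,300,0,250,0,0]):
        r=least_squares(f,g)
        print(len(L),round(r.cost,2),np.round(r.x,1),np.round(r.fun[:-9].reshape(-1,3),1).tolist())
    np.save("k.npy",r.x)
    for q in fk(r.x,L[-1][0])[:3]: w=q-S0; print("stand",w@X,w@Y,w[2])
E
python3 fit.py
```

```text
6 0.32 [   0.  -159.8  160.6  564.8  421.8    0.   297.7    0.    -0. ] [[-0.0, -0.0, 0.0], [0.0, 0.0, -0.0], [0.0, 0.0, -0.0], [-0.0, -0.0, -0.0], [-0.0, -0.0, -0.0], [0.0, 0.0, 0.0]]
6 0.32 [   0.  -159.8  160.6  564.8  421.8    0.   297.7    0.    -0. ] [[-0.0, -0.0, 0.0], [0.0, 0.0, -0.0], [0.0, 0.0, -0.0], [-0.0, -0.0, -0.0], [-0.0, -0.0, -0.0], [0.0, 0.0, 0.0]]
stand 75.4693600360025 -441.55664678592836 366.9704940265141
stand 0.7080876418804191 -442.7592000986109 225.7433869804414
stand 0.2797570916165487 -145.09988372645145 223.391756526835
```

Full lean is reachable and the kinematic model fits exactly. The wrist would pass near the yellow box and the table at 90°, so I'll end the hand lean at about 70° with only the rack's end edge on the finger. Now going back upright above the rack.

Run:
```python
from h import *
p,q=state()
p,q=rows(p,q,[arc(l,H=150) for l in np.linspace(1.563,0,11)[1:]])
rows(p,q,interp(p,q,W(0,5.5,240),pose(0),3))
```

```text
t 4.65 stand [  -0.5 -145.1  218.8] F [-1.4  0.5 -4.2] w 44.3 j [-0.326  0.868  0.461 -1.279 -2.162  2.057]
rot rel tool [ 1.571 -0.007  0.008]
0.03 -2.59 0.13 -0.165 0 -0.009; -0 -2.16 0.39 -0.156 0 -0; -0 -2.17 0.38 -0.156 0 -0; -0 -2.16 0.39 -0.156 0 -0; -0 -2.16 0.39 -0.157 0 -0; -0 -2.16 0.39 -0.156 0 -0; -0 -2.17 0.39 -0.156 0 -0; -0 -2.16 0.39 -0.157 0 0; -0 -2.16 0.39 -0.156 0 0; -0 -2.16 0.39 -0.156 0 0
0 0.02 3.6 -0 0 0; 0 0.01 3.6 -0 0 0; 0 0.02 3.6 -0 0 0
```

```bash
cat >> h.py <<'E'
import json
def cmd():
    c=json.load(open("cmd.json")); return np.array(c[0]),R.from_quat(c[1])
def sent(s):
    p,q=cmd()
    for r in s.split(";"):
        v=np.array(list(map(float,r.split()))); p=p+q.apply(v[:3]*10); q=q*R.from_rotvec(v[3:])
    json.dump([p.tolist(),q.as_quat().tolist()],open("cmd.json","w"))
    m=telemetry.read_state(); mp=np.array(m["position"]); e=p-S0
    print("cmd stand",np.round([e@X,e@Y,p[2]],1),"meas-cmd world",np.round(mp-p,1),"rot",np.round((q.inv()*R.from_quat(m["ee_rot"])).as_rotvec(),3))
    return p,q
E
python3 - <<'E'
from h import *
s=telemetry.read_state()
json.dump([[236.891,578.344,231.312],[0.98114,-0.19329,0,0]],open("cmd.json","w"))
sent("4.23 2.58 -0.62 0 0 -0.065; 4.06 2.85 -0.63 0 0 -0.065; 3.86 3.11 -0.62 0 0 -0.065; 3.65 3.35 -0.63 0 0 -0.065; 3.43 3.58 -0.62 0 0 -0.065; 3.18 3.8 -0.63 0 0 -0.065; 2.94 4 -0.62 0 0 -0.065; 2.67 4.17 -0.62 0 0 -0.065; 2.39 4.35 -0.63 0 0 -0.065; 2.1 4.48 -0.62 0 0 -0.065; 1.81 4.62 -0.63 0 0 -0.065; 0 0 0 0 0 0")
sent("0 -0.07 -2.41 0 0 0; 0 -0.08 -2.41 0 0 0; 0 1.4 -0.07 0.1 0 0; 0 1.4 -0.07 0.1 0 0; 0 1.4 -0.07 0.1 0 0; 0 1.4 -0.07 0.1 0 0;0 1.4 -0.07 0.1 0 0; 0 1.4 -0.07 0.1 0 0; 0 1.4 -0.07 0.1 0 0; 0 1.4 -0.07 0.1 0 0")
p,q=sent("0 1.34 -0.07 0.095 0 0; 0 1.33 -0.07 0.095 0 0; 0 1.34 -0.07 0.095 0 0; 0 1.33 -0.07 0.095 0 0; 0 1.34 -0.07 0.095 0 0; 0 1.33 -0.07 0.095 0 0; 0 1.34 -0.07 0.095 0 0; 0 1.33 -0.07 0.095 0 0")
p,q=rows(p,q,[arc(l,H=150) for l in np.linspace(1.563,0,11)[1:]])
rows(p,q,interp(p,q,W(0,5.5,250),pose(0),2))
E
```

```text
cmd stand [-1.e-01  6.e+00  3.e+02] meas-cmd world [  48.  -143.2  -81.2] rot [ 1.571 -0.007  0.007]
cmd stand [-1.000e-01 -9.690e+01  3.159e+02] meas-cmd world [ 15.1 -45.8 -97.2] rot [ 0.771 -0.003  0.009]
cmd stand [-2.000e-01 -1.461e+02  2.238e+02] meas-cmd world [-0.7  0.8 -5.1] rot [0.011 0.    0.009]
0.02 -2.09 0.21 -0.153 -0 -0; -0.01 -2.16 0.39 -0.157 -0 -0; 0 -2.16 0.38 -0.156 -0 -0; 0 -2.16 0.39 -0.156 -0 -0; 0 -2.17 0.39 -0.156 -0 -0; 0 -2.16 0.39 -0.157 -0 -0; 0 -2.16 0.39 -0.156 -0 -0; 0 -2.16 0.39 -0.156 -0 -0; -0 -2.16 0.39 -0.157 -0 -0; -0 -2.17 0.38 -0.156 -0 -0
-0 0.03 4.9 0 -0 -0; -0 0.02 4.9 0 -0 -0
```

Emit:
move_arm:
  deltas: "0.02 -2.09 0.21 -0.153 0 0; -0.01 -2.16 0.39 -0.157 0 0; 0 -2.16 0.38 -0.156 0 0; 0 -2.16 0.39 -0.156 0 0; 0 -2.17 0.39 -0.156 0 0; 0 -2.16 0.39 -0.157 0 0; 0 -2.16 0.39 -0.156 0 0; 0 -2.16 0.39 -0.156 0 0; 0 -2.16 0.39 -0.157 0 0; 0 -2.17 0.38 -0.156 0 0; 0 0.03 4.9 0 0 0; 0 0.02 4.9 0 0 0"

```text
clock: 6.15
position: [559.5, 141.3, 250.5]
ee_rot: [0.986, 0.165, 0.002, -0.001]
contact_force: [0.1, 0.5, -0.4]
gripper_width: 44.1
```

Emit:
move_arm:
  deltas: "0 0 0 0 0 0; 0 0 0 0 0 0"

```text
clock: 6.4
position: [561.6, 139.5, 252.8]
ee_rot: [0.987, 0.163, 0.002, -0.0]
contact_force: [1.1, -0.5, 0.3]
gripper_width: 44.1
```

Run:
```python
from h import *
sent("0.02 -2.09 0.21 -0.153 0 0; -0.01 -2.16 0.39 -0.157 0 0; 0 -2.16 0.38 -0.156 0 0; 0 -2.16 0.39 -0.156 0 0; 0 -2.17 0.39 -0.156 0 0; 0 -2.16 0.39 -0.157 0 0; 0 -2.16 0.39 -0.156 0 0; 0 -2.16 0.39 -0.156 0 0; 0 -2.16 0.39 -0.157 0 0; 0 -2.17 0.38 -0.156 0 0; 0 0.03 4.9 0 0 0; 0 0.02 4.9 0 0 0")
state()
d=eyes.get_image("wrist"); cv2.imwrite("pics/w2.png",d["pixels"])
d=eyes.get_image("scene"); cv2.imwrite("pics/s3.png",cv2.resize(d["pixels"][100:310,130:410],None,fx=2.8,fy=2.8))
state()
```

```text
cmd stand [  0.    5.5 250. ] meas-cmd world [1.3 0.7 2.8] rot [-0.001  0.005 -0.001]
t 6.4 stand [  1.5   5.8 252.8] F [ 1.1 -0.5  0.3] w 44.1 j [ 0.524  0.289 -0.079  0.002 -1.198  1.373]
rot rel tool [-0.001  0.005 -0.001]
t 6.5 stand [  1.7   5.6 253.1] F [-0.6 -0.4  1. ] w 44.2 j [ 5.230e-01  2.890e-01 -7.900e-02  1.000e-03 -1.198e+00  1.373e+00]
rot rel tool [ 0.     0.006 -0.   ]
```

View pics/w2.png

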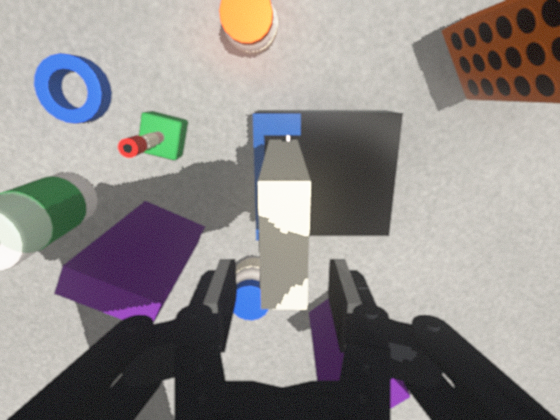

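View pics/s3.png

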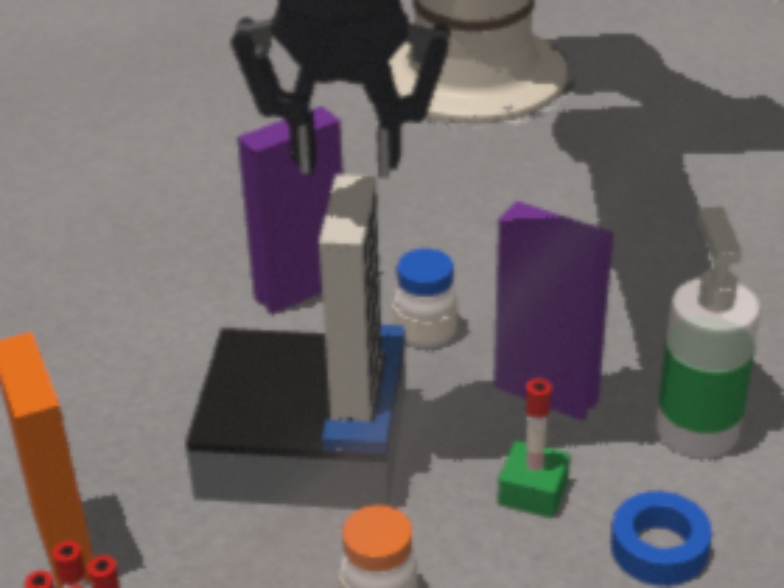

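The rack top at columns 262–309 is centred between the fingers (236 and 329) to about 1.5 mm. Descending to straddle it.

Emit:
move_arm:
  deltas: "0 0 1.2 0 0 0; 0 0 1.2 0 0 0; 0 0 1.2 0 0 0; 0 0 1.2 0 0 0; 0 0 0 0 0 0; 0 0 0 0 0 0"

```text
clock: 7.25
position: [560.6, 138.9, 202.2]
ee_rot: [0.987, 0.162, 0.0, 0.0]
contact_force: [0.4, 0.2, 0.6]
gripper_width: 43.9
```

Run:
```python
from h import *
sent("0 0 1.2 0 0 0; 0 0 1.2 0 0 0; 0 0 1.2 0 0 0; 0 0 1.2 0 0 0; 0 0 0 0 0 0; 0 0 0 0 0 0")
state()
d=eyes.get_image("wrist"); cv2.imwrite("pics/w3.png",d["pixels"])
d=eyes.get_image("scene"); cv2.imwrite("pics/s4.png",cv2.resize(d["pixels"][100:310,130:410],None,fx=2.8,fy=2.8))
```

```text
cmd stand [  0.    5.5 202. ] meas-cmd world [0.4 0.1 0.2] rot [-0.  0. -0.]
t 7.25 stand [  0.4   5.5 202.2] F [0.4 0.2 0.6] w 43.9 j [ 0.523  0.327 -0.156  0.    -1.088  1.374]
rot rel tool [-0.  0.  0.]
```

View pics/w3.png

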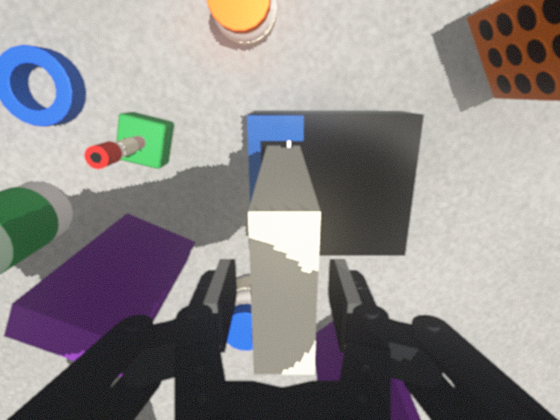

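View pics/s4.png

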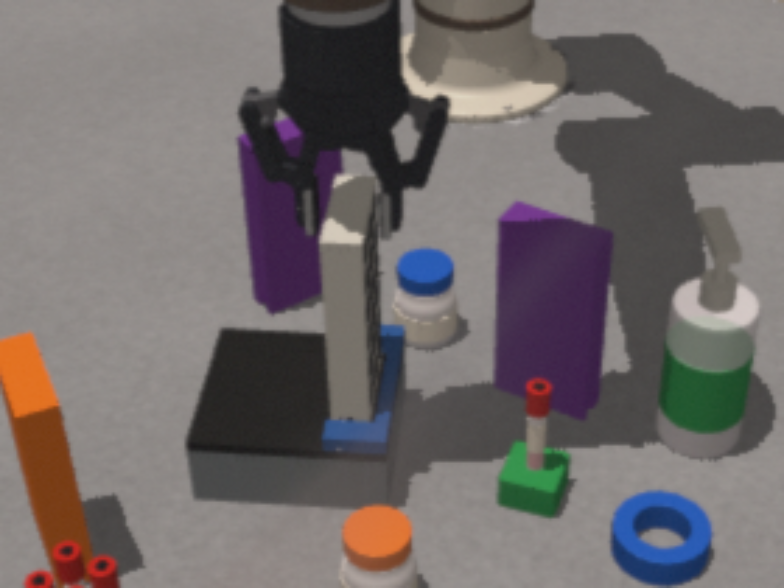

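```bash
cat >> h.py <<'E'
def sup(th,w,s=20,k=0.78,x=0):
    al=k*th; E=np.array([-8,58])+165*np.array([-np.sin(th),np.cos(th)])
    zt=np.array([np.sin(al),-np.cos(al)]); yt=np.array([-np.cos(al),-np.sin(al)])
    c=E-w/2*yt+s*zt
    return W(x,*c),pose(al)
E
python3 - <<'E'
from h import *
p,q=cmd()
rows(p,q,[(p,q)]*2+[sup(t,36) for t in np.arange(.03,.31,.03)])
E
```

```text
0 0 0 0 0 0; 0 0 0 0 0 0; -0 0 -0.13 0.023 -0 -0; -0 0.45 -0.03 0.024 -0 -0; -0 0.45 -0.03 0.023 -0 -0; -0 0.45 -0.03 0.024 -0 -0; -0 0.45 -0.02 0.023 -0 -0; -0 0.44 -0.02 0.023 -0 -0; 0 0.45 -0.01 0.024 -0 -0; 0 0.45 -0.02 0.023 -0 -0; 0 0.45 -0 0.024 -0 -0; 0 0.44 -0.01 0.023 -0 -0
```

Emit:
move_arm:
  deltas: "0 0 0 0 0 0; 0 0 0 0 0 0; 0 0 -0.13 0.023 0 0; 0 0.45 -0.03 0.024 0 0; 0 0.45 -0.03 0.023 0 0; 0 0.45 -0.03 0.024 0 0"
  grip: 3.6

```text
clock: 8.1
position: [564.9, 125.5, 203.7]
ee_rot: [0.986, 0.162, -0.008, -0.047]
contact_force: [1.0, 0.0, 0.1]
gripper_width: 36.0
```

```bash
cat >> h.py <<'E'
def look(n):
    d=eyes.get_image("scene"); cv2.imwrite(f"pics/{n}.png",cv2.resize(d["pixels"][120:300,160:400],None,fx=3.2,fy=3.2)); return d
E
python3 - <<'E'
from h import *
sent("0 0 0 0 0 0; 0 0 0 0 0 0; 0 0 -0.13 0.023 0 0; 0 0.45 -0.03 0.024 0 0; 0 0.45 -0.03 0.023 0 0; 0 0.45 -0.03 0.024 0 0")
state(); look("s5")
E
```

```text
cmd stand [  0.   -8.  203.6] meas-cmd world [ 0.3 -0.4  0.1] rot [0.002 0.    0.   ]
t 8.1 stand [ 2.000e-01 -8.500e+00  2.037e+02] F [1.  0.  0.1] w 36.0 j [ 0.446  0.334 -0.104 -0.105 -1.123  1.495]
rot rel tool [0.096 0.    0.001]
```

View pics/s5.png

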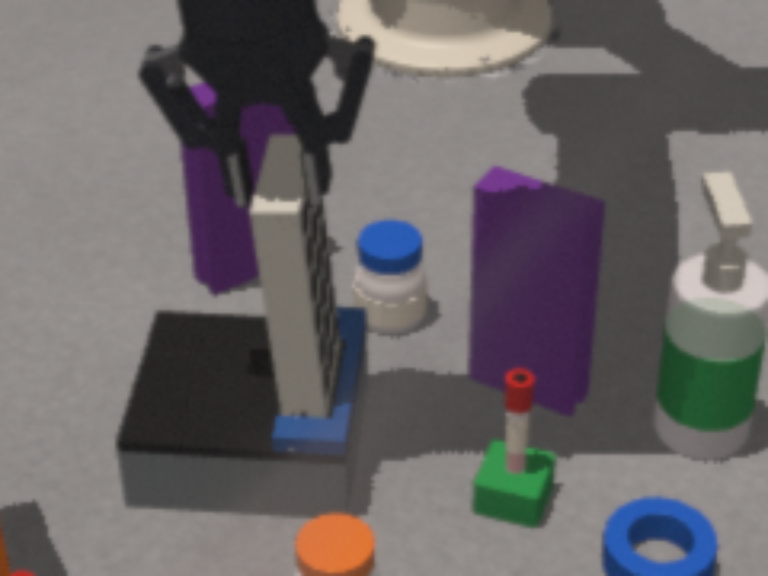

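The rack is leaning towards the pad with the rear finger pushing it, and the toe is in place. I'll carry on through the balance point.

Emit:
move_arm:
  deltas: "0 0.45 -0.02 0.023 0 0; 0 0.44 -0.02 0.023 0 0; 0 0.45 -0.01 0.024 0 0; 0 0.45 -0.02 0.023 0 0; 0 0.45 0 0.024 0 0; 0 0.44 -0.01 0.023 0 0"

```text
clock: 8.9
position: [573.3, 100.4, 200.2]
ee_rot: [0.98, 0.161, -0.019, -0.116]
contact_force: [-0.6, 0.5, -0.2]
gripper_width: 35.8
```

```bash
cat >> h.py <<'E'
def rackang():
    """lean from +x end... plane fit on white points seen by scene camera"""
    d=eyes.get_image("scene");P=cloud(d);px=d["pixels"].astype(int);e=P-S0;x=e@X;y=e@Y
    m=(d["range_z"]>0)&(abs(x)<50)&(y>-200)&(y<40)&(P[...,2]>64)&(px.min(-1)>70)&(px.max(-1)-px.min(-1)<45)
    return x[m],y[m],P[...,2][m]
E
python3 - <<'E'
from h import *
p,q=sent("0 0.45 -0.02 0.023 0 0; 0 0.44 -0.02 0.023 0 0; 0 0.45 -0.01 0.024 0 0; 0 0.45 -0.02 0.023 0 0; 0 0.45 0 0.024 0 0; 0 0.44 -0.01 0.023 0 0")
state(); look("s6")
rows(p,q,[sup(t,36) for t in np.arange(.33,.46,.03)])
E
```

```text
cmd stand [ -0.  -34.6 200.4] meas-cmd world [ 0.2 -0.3 -0.1] rot [ 0.001 -0.    -0.   ]
t 8.9 stand [ 1.000e-01 -3.490e+01  2.002e+02] F [-0.6  0.5 -0.2] w 35.8 j [ 0.32   0.365 -0.027 -0.254 -1.191  1.673]
rot rel tool [ 0.235 -0.     0.   ]
0 0.45 -0 0.023 -0 -0; 0 0.45 -0 0.024 -0 -0; 0 0.44 0 0.023 -0 -0; 0 0.45 0.01 0.024 -0 -0; 0 0.45 0.01 0.023 -0 -0
```

View pics/s6.png

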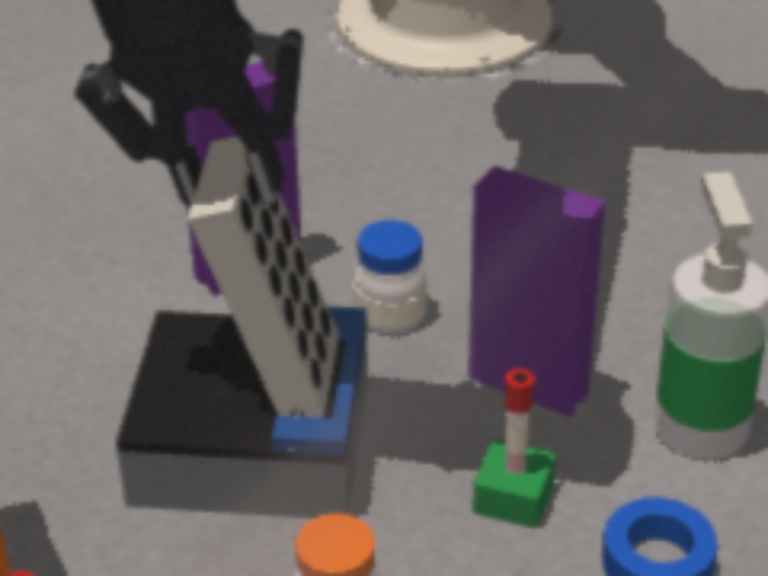

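Run:
```python
from h import *
p,q=cmd()
p,q=rows(p,q,[sup(t,38) for t in np.arange(.33,.44,.03)])
p,q=rows(p,q,[sup(t,40) for t in .42+.035*np.arange(1,5)])
p,q=rows(p,q,[sup(t,42) for t in .56+.035*np.arange(1,5)])
p,q=rows(p,q,[sup(t,44) for t in .70+.035*np.arange(1,7)])
```

```text
0 0.35 -0.01 0.023 -0 -0; 0 0.45 0 0.024 -0 -0; 0 0.44 0 0.023 -0 -0; 0 0.45 0.01 0.024 -0 -0
0 0.42 0.01 0.027 -0 -0; 0 0.52 0.01 0.027 -0 -0; 0 0.52 0.02 0.027 -0 -0; 0 0.52 0.02 0.028 -0 -0
0 0.42 0.02 0.027 -0 -0; 0 0.51 0.03 0.027 -0 -0; 0 0.52 0.03 0.028 -0 -0; 0 0.52 0.04 0.027 -0 -0
0 0.41 0.03 0.027 -0 -0; 0 0.52 0.05 0.028 -0 -0; 0 0.51 0.04 0.027 -0 -0; 0 0.51 0.05 0.027 -0 -0; 0 0.51 0.06 0.027 -0 -0; 0 0.51 0.06 0.028 -0 -0
```

Emit:
move_arm:
  deltas: "0 0.35 -0.01 0.023 0 0; 0 0.45 0 0.024 0 0; 0 0.44 0 0.023 0 0; 0 0.45 0.01 0.024 0 0"
  grip: 3.8

```text
clock: 9.45
position: [578.6, 85.1, 195.8]
ee_rot: [0.973, 0.16, -0.027, -0.162]
contact_force: [-0.3, -0.9, 1.2]
gripper_width: 37.9
```

Emit:
move_arm:
  deltas: "0 0.42 0.01 0.027 0 0; 0 0.52 0.01 0.027 0 0; 0 0.52 0.02 0.027 0 0; 0 0.52 0.02 0.028 0 0"
  grip: 4.0

```text
clock: 9.95
position: [584.4, 67.7, 188.0]
ee_rot: [0.963, 0.158, -0.035, -0.215]
contact_force: [0.1, -1.5, 0.1]
gripper_width: 40.1
```

Run:
```python
from h import *
p,q=sent("0 0.35 -0.01 0.023 0 0; 0 0.45 0 0.024 0 0; 0 0.44 0 0.023 0 0; 0 0.45 0.01 0.024 0 0;0 0.42 0.01 0.027 0 0; 0 0.52 0.01 0.027 0 0; 0 0.52 0.02 0.027 0 0; 0 0.52 0.02 0.028 0 0")
state(); look("s7")
```

```text
cmd stand [ -0.  -69.1 188.1] meas-cmd world [ 0.3 -0.4 -0.1] rot [ 0.002  0.    -0.   ]
t 9.95 stand [ 1.00e-01 -6.95e+01  1.88e+02] F [ 0.1 -1.5  0.1] w 40.1 j [ 0.149  0.44   0.077 -0.447 -1.317  1.886]
rot rel tool [0.439 0.    0.   ]
```

View pics/s7.png

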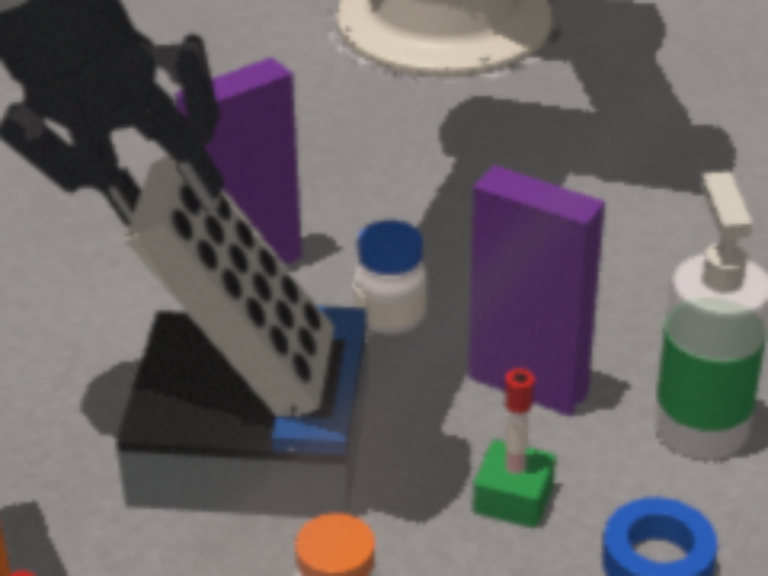

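The rack leans about 32° and rests on the lower finger, with its toe still by the stop. Continuing.

Emit:
move_arm:
  deltas: "0 0.42 0.02 0.027 0 0; 0 0.51 0.03 0.027 0 0; 0 0.52 0.03 0.028 0 0; 0 0.52 0.04 0.027 0 0"
  grip: 4.2

```text
clock: 10.5
position: [589.8, 51.7, 177.7]
ee_rot: [0.95, 0.156, -0.044, -0.267]
contact_force: [0.3, -0.8, -0.6]
gripper_width: 42.1
```

Emit:
move_arm:
  deltas: "0 0.41 0.03 0.027 0 0; 0 0.52 0.05 0.028 0 0; 0 0.51 0.04 0.027 0 0; 0 0.51 0.05 0.027 0 0; 0 0.51 0.06 0.027 0 0; 0 0.51 0.06 0.028 0 0"
  grip: 4.4

```text
clock: 11.25
position: [597.0, 30.5, 158.2]
ee_rot: [0.925, 0.152, -0.056, -0.344]
contact_force: [0.1, -2.3, -0.4]
gripper_width: 44.2
```

Run:
```python
from h import *
p,q=sent("0 0.42 0.02 0.027 0 0; 0 0.51 0.03 0.027 0 0; 0 0.52 0.03 0.028 0 0; 0 0.52 0.04 0.027 0 0;0 0.41 0.03 0.027 0 0; 0 0.52 0.05 0.028 0 0; 0 0.51 0.04 0.027 0 0; 0 0.51 0.05 0.027 0 0; 0 0.51 0.06 0.027 0 0; 0 0.51 0.06 0.028 0 0")
state(); look("s8")
p,q=rows(p,q,[sup(t,46) for t in .91+.035*np.arange(1,6)])
p,q=rows(p,q,[sup(t,48) for t in 1.085+.035*np.arange(1,9)])
```

```text
cmd stand [  -0.  -108.5  158.5] meas-cmd world [ 0.3 -0.2 -0.2] rot [ 0.002 -0.    -0.   ]
t 11.25 stand [ 1.000e-01 -1.088e+02  1.582e+02] F [ 0.1 -2.3 -0.4] w 44.2 j [-0.041  0.582  0.198 -0.657 -1.504  2.092]
rot rel tool [0.712 0.    0.   ]
0 0.41 0.06 0.027 -0 -0; 0 0.51 0.06 0.027 -0 -0; 0 0.51 0.07 0.028 -0 -0; 0 0.51 0.08 0.027 -0 -0; 0 0.51 0.08 0.027 -0 -0
0 0.4 0.08 0.028 -0 -0; 0 0.5 0.08 0.027 -0 -0; 0 0.51 0.09 0.027 -0 -0; 0 0.5 0.09 0.027 -0 -0; 0 0.5 0.1 0.028 -0 -0; 0 0.5 0.1 0.027 -0 -0; 0 0.49 0.11 0.027 -0 -0; 0 0.5 0.11 0.028 -0 -0
```

View pics/s8.png

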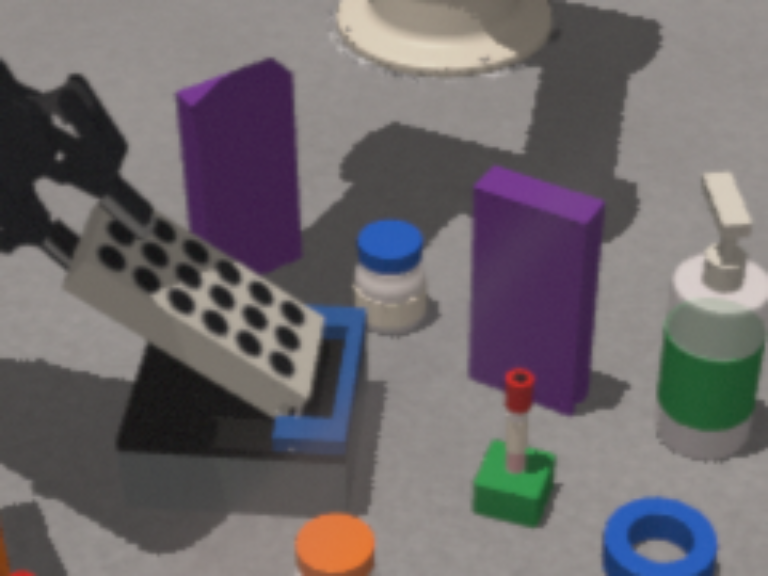

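The rack is at about 52°, square and supported, with the toe in place.

Emit:
move_arm:
  deltas: "0 0.41 0.06 0.027 0 0; 0 0.51 0.06 0.027 0 0; 0 0.51 0.07 0.028 0 0; 0 0.51 0.08 0.027 0 0; 0 0.51 0.08 0.027 0 0"
  grip: 4.6

```text
clock: 11.92
position: [601.8, 16.1, 138.5]
ee_rot: [0.899, 0.148, -0.067, -0.406]
contact_force: [-0.4, -1.1, -1.7]
gripper_width: 46.1
```

Emit:
move_arm:
  deltas: "0 0.4 0.08 0.028 0 0; 0 0.5 0.08 0.027 0 0; 0 0.51 0.09 0.027 0 0; 0 0.5 0.09 0.027 0 0; 0 0.5 0.1 0.028 0 0; 0 0.5 0.1 0.027 0 0; 0 0.49 0.11 0.027 0 0; 0 0.5 0.11 0.028 0 0"
  grip: 4.8

```text
clock: 12.92
position: [607.2, 0.5, 102.7]
ee_rot: [0.85, 0.14, -0.083, -0.502]
contact_force: [-0.4, 0.0, -3.4]
gripper_width: 48.2
```

Run:
```python
from h import *
p,q=sent("0 0.41 0.06 0.027 0 0; 0 0.51 0.06 0.027 0 0; 0 0.51 0.07 0.028 0 0; 0 0.51 0.08 0.027 0 0; 0 0.51 0.08 0.027 0 0;0 0.4 0.08 0.028 0 0; 0 0.5 0.08 0.027 0 0; 0 0.51 0.09 0.027 0 0; 0 0.5 0.09 0.027 0 0; 0 0.5 0.1 0.028 0 0; 0 0.5 0.1 0.027 0 0; 0 0.49 0.11 0.027 0 0; 0 0.5 0.11 0.028 0 0")
state(); look("s9")
p,q=rows(p,q,[sup(t,48) for t in 1.365+.02*np.arange(1,11)])
```

```text
cmd stand [  -0.  -140.4  103. ] meas-cmd world [ 0.2 -0.  -0.3] rot [ 0.002 -0.    -0.   ]
t 12.925 stand [   0.2 -140.4  102.7] F [-0.4  0.  -3.4] w 48.2 j [-0.202  0.809  0.328 -0.874 -1.739  2.253]
rot rel tool [1.067 0.    0.   ]
0.01 0.28 0.06 0.015 -0 -0; -0 0.29 0.07 0.016 -0 -0; -0 0.28 0.06 0.015 -0 -0; -0 0.28 0.07 0.016 -0 -0; -0 0.28 0.07 0.016 -0 -0; -0 0.28 0.07 0.015 -0 -0; -0 0.28 0.07 0.016 -0 -0; -0 0.28 0.07 0.015 -0 -0; -0 0.28 0.08 0.016 -0 -0; -0 0.28 0.07 0.016 -0 -0
```

View pics/s9.png

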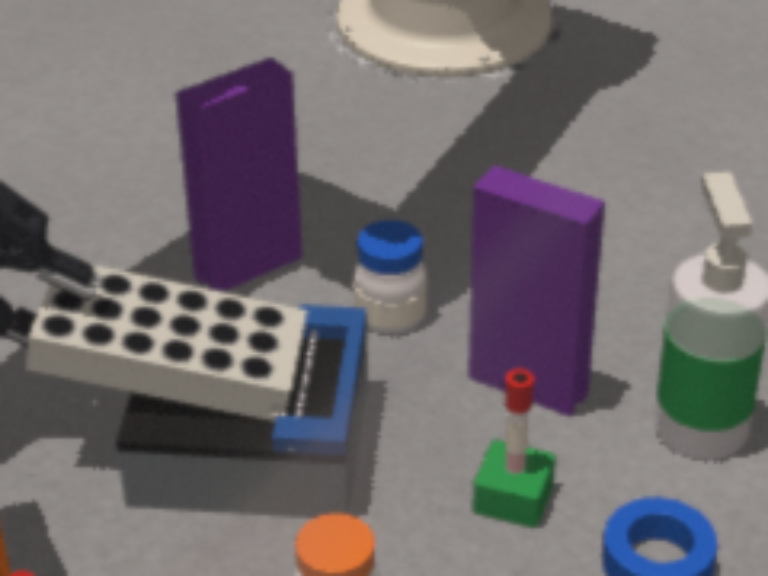

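The rack is about 12° from flat with its toe near the rail (rail visible at (310,375)). Easing it down the rest of the way.

Emit:
move_arm:
  deltas: "0 0.28 0.06 0.015 0 0; 0 0.29 0.07 0.016 0 0; 0 0.28 0.06 0.015 0 0; 0 0.28 0.07 0.016 0 0; 0 0.28 0.07 0.016 0 0; 0 0.28 0.07 0.015 0 0; 0 0.28 0.07 0.016 0 0"

```text
clock: 13.85
position: [608.6, -3.7, 83.1]
ee_rot: [0.821, 0.135, -0.09, -0.547]
contact_force: [-0.3, 0.1, -1.2]
gripper_width: 48.0
```

Run:
```python
from h import *
p,q=sent("0 0.28 0.06 0.015 0 0; 0 0.29 0.07 0.016 0 0; 0 0.28 0.06 0.015 0 0; 0 0.28 0.07 0.016 0 0; 0 0.28 0.07 0.016 0 0; 0 0.28 0.07 0.015 0 0; 0 0.28 0.07 0.016 0 0")
state(); look("s10")
e=p
w=[(p-np.array([0,0,1.5*i]),q) for i in range(1,12)]
rows(p,q,w)
```

```text
cmd stand [-1.000e-01 -1.449e+02  8.330e+01] meas-cmd world [ 0.2  0.1 -0.2] rot [ 0.001 -0.    -0.   ]
t 13.85 stand [ 1.000e-01 -1.449e+02  8.310e+01] F [-0.3  0.1 -1.2] w 48.0 j [-0.234  0.884  0.363 -0.934 -1.807  2.284]
rot rel tool [1.175 0.    0.   ]
-0 0.14 0.06 0 0 0; -0 0.14 0.06 0 0 0; -0 0.14 0.05 0 0 0; -0 0.13 0.06 0 0 0; -0 0.14 0.06 0 0 0; -0 0.14 0.06 0 0 0; -0 0.14 0.06 0 0 0; -0 0.14 0.05 0 0 0; -0 0.14 0.06 0 0 0; -0 0.13 0.06 0 0 0; -0 0.14 0.06 0 0 0
```

View pics/s10.png

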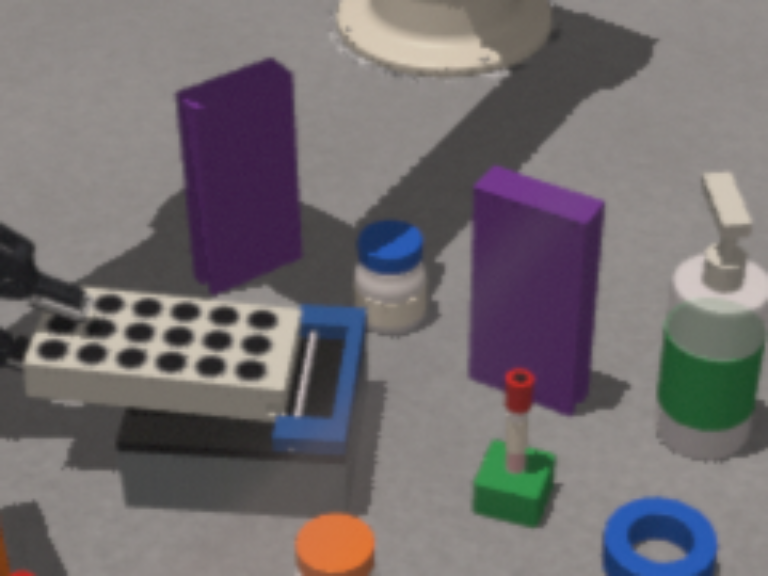

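Emit:
move_arm:
  deltas: "0 0.14 0.06 0 0 0; 0 0.14 0.06 0 0 0; 0 0.14 0.05 0 0 0; 0 0.13 0.06 0 0 0; 0 0.14 0.06 0 0 0; 0 0.14 0.06 0 0 0; 0 0.14 0.06 0 0 0; 0 0.14 0.05 0 0 0; 0 0.14 0.06 0 0 0; 0 0 0 0 0 0; 0 0 0 0 0 0"

```text
clock: 15.28
position: [608.6, -3.6, 69.9]
ee_rot: [0.822, 0.135, -0.09, -0.547]
contact_force: [-0.1, -0.2, -0.6]
gripper_width: 48.2
```

Run:
```python
from h import *
p,q=sent("0 0.14 0.06 0 0 0; 0 0.14 0.06 0 0 0; 0 0.14 0.05 0 0 0; 0 0.13 0.06 0 0 0; 0 0.14 0.06 0 0 0; 0 0.14 0.06 0 0 0; 0 0.14 0.06 0 0 0; 0 0.14 0.05 0 0 0; 0 0.14 0.06 0 0 0")
state(); d=look("s11")
P=cloud(d);px=d["pixels"].astype(int);e=P-S0;x=e@X;y=e@Y
m=(d["range_z"]>0)&(abs(x)<45)&(y>-120)&(y<-15)&(px.min(-1)>110)&(P[...,2]>78)
A=np.c_[x[m],y[m],np.ones(m.sum())]; c=np.linalg.lstsq(A,P[...,2][m],rcond=None)[0]; print("top plane",c, m.sum(), "rms",np.std(A@c-P[...,2][m]))
d=eyes.get_image("wrist"); cv2.imwrite("pics/w11.png",d["pixels"])
```

```text
cmd stand [-1.000e-01 -1.449e+02  6.970e+01] meas-cmd world [0.2 0.2 0.2] rot [ 0. -0. -0.]
t 15.275 stand [ 1.000e-01 -1.448e+02  6.990e+01] F [-0.1 -0.2 -0.6] w 48.2 j [-0.233  0.9    0.361 -0.93  -1.794  2.3  ]
rot rel tool [ 1.174  0.    -0.   ]
top plane [-6.71562322e-04 -1.48105791e-03  8.57088494e+01] 788 rms 1.362209292927238
```

View pics/s11.png

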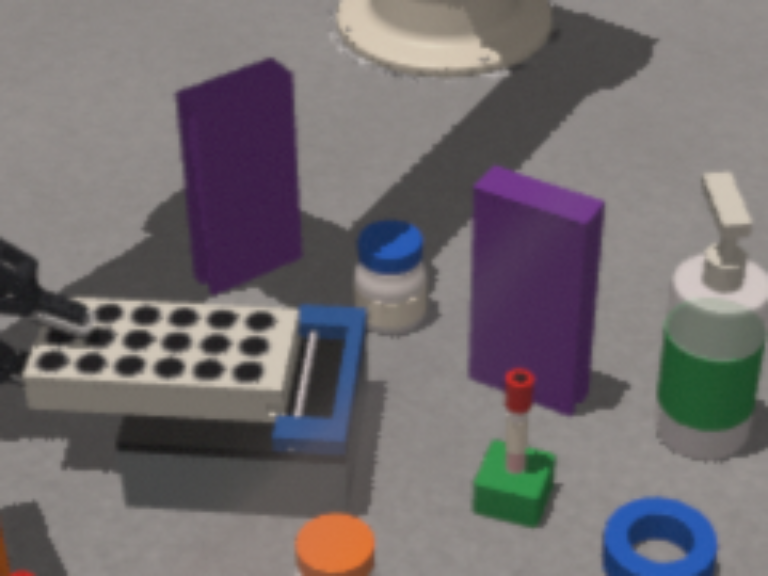

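View pics/w11.png

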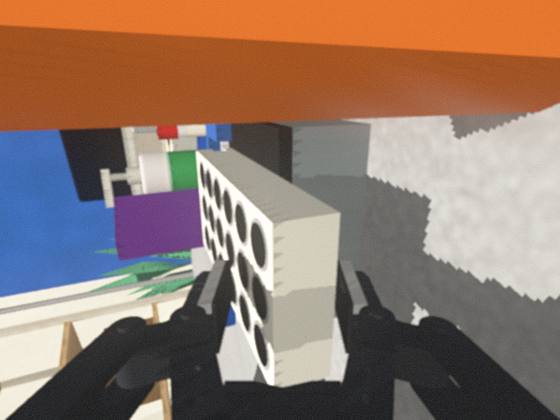

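The rack is flat: the top plane is at 85.7 mm with a tilt near 0.002. Now sliding the fingers straight back.

Emit:
move_arm:
  deltas: "0 0.1 0 0 0 0; 0 0 -0.6 0 0 0; 0 0 -1 0 0 0; 0 0 -1 0 0 0; 0 0 -1 0 0 0; 0 0 -1 0 0 0; 0 0 -1 0 0 0; 0 0 -0.6 0 0 0; 0 0 0 0 0 0; 0 0 0 0 0 0"

```text
clock: 16.62
position: [626.9, -58.0, 92.7]
ee_rot: [0.821, 0.135, -0.09, -0.547]
contact_force: [-0.8, -0.1, -0.3]
gripper_width: 48.1
```

Run:
```python
from h import *
state(); d=look("s12")
def plane(d):
    P=cloud(d);px=d["pixels"].astype(int);e=P-S0;x=e@X;y=e@Y
    m=(d["range_z"]>0)&(abs(x)<60)&(y>-200)&(y<20)&(px.min(-1)>95)&(P[...,2]>78)&(P[...,2]<95)
    A=np.c_[x[m],y[m],np.ones(m.sum())]; c=np.linalg.lstsq(A,P[...,2][m],rcond=None)[0]; print("top plane",c, m.sum())
    r=cv2.minAreaRect(np.c_[x[m],y[m]].astype(np.float32)); print("rect",r, np.round(cv2.boxPoints(r),1).tolist())
plane(d)
d=eyes.get_image("top"); plane(d); cv2.imwrite("pics/t12.png",d["pixels"])
for t in("jar_a","tube_block","tape_roll","gel_bottle"):
    print(t,[(np.round(x["point"]),round(x["p"],2)) for x in eyes.boxes_of(d,t)])
```

```text
t 16.625 stand [ 1.000e-01 -2.021e+02  9.270e+01] F [-0.8 -0.1 -0.3] w 48.1 j [-0.294  0.92   0.477 -0.914 -1.895  2.253]
rot rel tool [ 1.174 -0.     0.   ]
top plane [-2.32851936e-02 -9.81544854e-04  8.52653726e+01] 1519
rect ((0.00925445556640625, -91.57247924804688), (166.1571044921875, 86.95150756835938), 89.72856903076172) [[-43.900001525878906, -174.39999389648438], [43.099998474121094, -174.89999389648438], [43.900001525878906, -8.699999809265137], [-43.099998474121094, -8.300000190734863]]
top plane [-1.27737178e-03 -8.05192903e-04  8.66260770e+01] 2178
rect ((-0.8232650756835938, -90.0145034790039), (165.47100830078125, 79.78599548339844), 89.86902618408203) [[-40.900001525878906, -172.6999969482422], [38.900001525878906, -172.8000030517578], [39.29999923706055, -7.400000095367432], [-40.5, -7.199999809265137]]
jar_a [(array([688., 221.,  74.]), 0.78), (array([416., 127.,  68.]), 0.74), (array([571., 379.,  25.]), 0.18)]
tube_block [(array([548., 281.,  29.]), 0.67)]
tape_roll [(array([569., 378.,  21.]), 0.74)]
gel_bottle [(array([443., 362., 131.]), 0.57)]
```

View pics/s12.png

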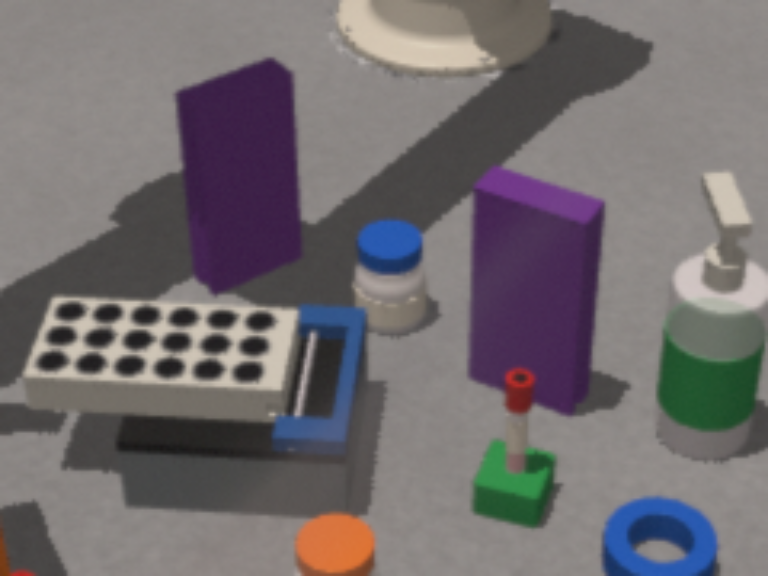

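View pics/t12.png

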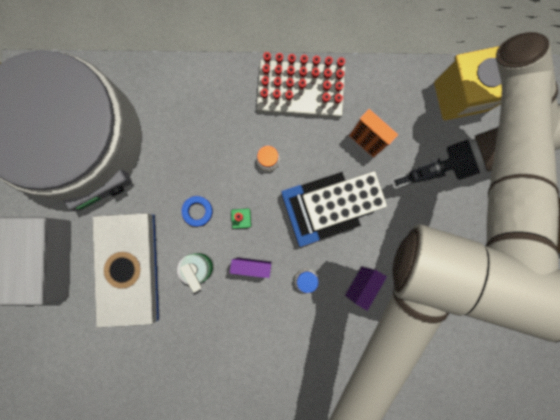

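```bash
python3 -c "
from h import *
print(arm.job_done())"
```

```text
the job is handed in; nothing more can be done
None
```

The rack is lying flat on the pad, holes up, and I have handed the job in at about 17 s on the clock. No verdict was reported.

**What I did:** I straddled the upper end with the fingers 36 mm apart. The rear finger nudged the rack past its balance. The front finger then carried its end edge all the way down, with the hand leaning to about 67° by the end. I lowered the finger clear and drew it straight back about 60 mm.

**Last checks:**

| Check | Measured |
|---|---|
| Height of the upper face | 85–87 mm (expected 86) |
| Tilt, top camera | about 0.001 rad |
| Tilt, scene camera | about 0.02 rad; that fit also took in the rack's side |
| Toe edge, stand frame | y about -8 mm, x about -1 mm |
| Out of line with the stand | less than 0.01 rad |
| Fingers past the rack's end | about 29 mm |
| Wrist force, fingers away | under 1 N of noise |

- **Bystanders:** in the top camera, both jars, the tape roll and the gel bottle were within 5 mm of where they started. The tube block read 8 mm off by the network, but the pictures show it in the same place and nothing came near it.
- **Contact force:** the rack-to-finger force is not measured directly. The highest wrist reading I saw while lowering was about 3.4 N.

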